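# Weigh a microscope counterweight on the spring hook scale

## Robot

A 6-joint arm with a two-finger parallel gripper is mounted at the origin on the work surface. World frame = base frame: x ahead of the robot, y to its left, z up, the work surface at z = 0. Lengths are in m, angles in rad, forces in N, time in s.
With the tool pointing down it reaches from about 0.25 to 0.725 m from the base axis. Payload 4 kg.
Tool frame: the origin (TCP) lies on the centre line of the jaws, within the pads' length; the fingertips stand 25 mm ahead of it and the grasp point (between the pads) lies 6 mm ahead of it; z points along the fingers, x is the direction in which the jaws open and shut, and the axes are right-handed (so a half turn about z gives the same grasp; the last joint's range is limited). The gripper opens to 85 mm and grips with 20 to 120 N. Pads are 22 mm wide; open, the fingers measure 114 mm over their backs; the gripper's body (76 mm by 85 mm) begins 54 mm behind the grasp point. The pads swing forward as they close: fully open they stand 13 mm farther back than shut.
Start: joints at [-1.285, 0.241, 0.005, 1.335, 0, 1.571], TCP at [0.141, -0.48, 0.227] pointing down, gripper open.
Joint ranges: [-2.72, 2.72], [-1.05, 1.87], [-1.09, 1.28], [-1.99, 2.15], [-1.42, 1.44], [-3.14, 3.14]. Speed limits (rad/s): [2.79, 2.79, 3.14, 3.14, 3.14, 3.14].

## Interface

Orientations are given as a unit quaternion [x, y, z, w].
In Python, from workcell import bot, imaging, order gives the robot as it stands.
- The arm moves only by the tool carry_out, never from a script. Its argument "moves" is a list of rows, each a list of 5 numbers: the shift along the tool's x, y, z scaled (see below), then the turn about the tool's z scaled (see below), then the opening, from -1 (shut) to 1 (fully open). In form: [[tx, ty, tz, roll, hand], ...]. A call has 1 to 20 rows; each row is the pose to reach, as a shift and turn from the pose commanded when the call began, along the tool's axes at that moment; what a row does not reach only later rows make up. The controller multiplies each number of a shift by 0.1 m and each number of a turn by 90 degrees. A row lasts 1/10 s, in which the tool goes at most 50 mm and 8.59 degrees, less where a joint would pass 70% of its speed; a pose out of reach is approached as far as the arm can. A call with a number of a shift or a turn outside -1 to 1 is refused whole. A call with a gripper value outside its range is refused whole. The fingers move at their own pace and stop on an object; the grip force is fixed at half the most. Time passes only in rows, so rows that repeat a pose let the fingers close. It gives the time, the measured TCP pose, the force and the opening at its end, in the units of the state.
- bot.get_obs(): the state, without advancing time (a new reading comes with each control period).
- imaging.camera(name): name is "scene" or "top" or "wrist"; returns the picture (420x560x3 uint8, red, green, blue); there is no depth.
- imaging.camera_model(name): a dict with "fovy" (degrees; the focal length in pixels is half the picture's height over the tangent of half this angle, whatever the lens; pixels are square), "cx", "cy" (the principal point, pixels), "dist" ([k1, k2, p1, p2, k3] as OpenCV has them; the pictures are not rectified), "eye" and "rotation" of the camera in the world. Camera axes: x right, y up, looking along -z (the intrinsics and any distortion apply to the point x, -y, -z); pixel columns grow to the right and rows downward; lengths in m; the calibration is good to about 2 mm. A picture is of the moment at which its call begins: read the wrist's pose just before it. camera_model takes no time and is no camera call; for the wrist camera it gives the pose at the moment of the call.
- order.job_done(): hands the job in, once; it reports no verdict.
The state is a dict: "clock": time; "joint_pos": joint angles; "joint_vel": joint speeds; "tau": joint torques, N m; "eef_pos": TCP position; "tool_rot": TCP orientation; "ft_force": force on the tool from outside, world axes, zero at the start; "ft_torque": the same for the moment, N m; "grip_width": finger opening in m.
Only numpy, scipy, OpenCV 4.12 (cv2) and the standard library are available. Lean on these libraries where they do the work, as an engineer would, in place of code of your own. Each camera call takes 0.05 s, during which the arm holds its last target.

## Task

Weigh the brass counterweight: hang it by its eye in the dip of the spring scale's hook, ease its load onto the spring until the hook alone carries it, and let go so that the hook neither drops nor springs back (it must never move faster than 8 cm a second). With your hand off it, let it hang at rest for a good second, then take it by its grip again, ease it up off the hook and stand it gently in the empty near bay of the blue tray. Do not push on the scale with the hand, and leave everything else where it is.

Things in the scene. Friction and masses are not known exactly. Their poses are not given: they have to be found in the camera images.
- weight: Counterweight, loose, upright on the mat, 130 mm tall; origin: centre of underside, z up. Brass disc 48 mm across, z 0-30 mm. Above it a steel wire eye (6 mm wire); its window looks along x, is 32 mm wide (y), z 30 to 77 mm at the middle under a roof-shaped top wire. On top an orange grip block 16 x 16 mm, sides along x and y, z 102-130 mm. Mass unknown, 0.13-0.8 kg, mostly in the disc.
- eye (a point): The point of the counterweight that rests on the hook: underside of the peak of the eye's top wire, 77 mm above the counterweight's underside; axes as the counterweight's.
- grip (a point): Where to take the counterweight: on its axis in the orange grip block, 118 mm above its underside; axes as the counterweight's.
- scale: Spring scale, fixed. Origin: bottom of the stand, on the mat, at the column's front; z up. Column 36 (x) x 22 mm from x = -4 to 32 mm, blue cap on top 52 x 40 mm, 312 mm high. Grey base 220 x 120 x 16 mm, x -170 to 50 mm. The red hook arm, 8 mm thick, points along -x, 215 mm up when unloaded, and slides down the column under load.
- seat (a point): Bottom of the dip in the hook arm's top, where the eye must hang, 130 mm from the scale's origin along its -x; moves with the hook; axes as the scale's. The arm rises 7 mm at 17 mm either side of the dip; its free end, 23 mm beyond the dip (27 mm with its rounding), turns up to 16 mm above the seat. The arm's underside is 8 mm below the seat.
- hook (a joint): Travel of the sprung hook, m: 0 unloaded, positive downward, end stop 0.100. The spring pulls up 90 N per m of travel (0.09 N per mm), lightly damped (2 N s/m). A load dropped, or let go while the hand still bears or adds more than about half a newton, makes the hook jump; its speed must stay below 0.08 m/s.
- tray: Blue parts tray, fixed, 240 (x) x 150 (y) x 22 mm, walls and floor 4 mm, a divider across the middle: two bays, each 114 x 142 mm inside. Origin: centre of underside. The bay towards -x (near the robot) is empty, the other holds an objective and an eyepiece.
- empty_bay (a point): Centre of the floor of the empty near bay, on the floor's upper face; axes as the tray's.
- lens: Bystander: steel microscope objective, 25 mm across, 44 mm tall, standing in the tray's far bay.
- eyepiece: Bystander: black eyepiece, 36 mm across, 52 mm tall, standing in the tray's far bay.
- oil: Bystander: small amber bottle, 34 mm across, 75 mm tall, standing on the mat.
- driver: Bystander: screwdriver, 160 mm long, lying on the mat; origin at its middle.
- slidebox: Bystander: green slide box, 85 x 100 x 35 mm, on the mat.
- dish: Bystander: clear round dish, 90 mm across, 18 mm tall, on the mat.
- cap: Bystander: black lens cap, 52 mm across, 14 mm thick, on the mat.

How it is judged:
By the outcome, as a careful person would: the job done as asked, in the order asked, and still so for the second after the job is handed in, with the robot touching nothing.
It also fails if it takes over 72 s, if anything falls off the work surface, if the arm or the gripper's body presses on something with over 40 N, if the wrist force passes 120 N, or if a joint passes its speed limit or range.

## Working session

There is one attempt and no reset: what is moved stays moved. The work goes in short steps, Python scripts to look and compute and a tool call to move; the robot and the scene stay as the last step left them, time stands still between calls to the robot, and variables do not carry over. Pictures are saved under pics/ and viewed, and the job is handed in when it is done.

Besides the shell and the picture viewer there is one more tool, called after "Call:" as a command line: name --pt "numbers of a row" for each row, then --argument value for the rest. carry_out: Moves the arm, as the interface text tells. Its arguments: {"type":"object","properties":{"moves":{"type":"array","items":{"type":"array","items":{"type":"number","minimum":-1,"maximum":1}}}},"required":["moves"]}

```bash
ls; mkdir -p pics; cat > h.py <<'E'
import numpy as np, cv2
from workcell import bot, imaging, order
def snap(n,f):
    m=imaging.camera_model(n); im=np.array(imaging.camera(n)); cv2.imwrite('pics/'+f,im[:,:,::-1]); return m,im
def K(m):
    f=210/np.tan(np.radians(m['fovy'])/2); return np.array([[f,0,m['cx']],[0,f,m['cy']],[0,0,1]])
def ray(m,u,v):
    p=cv2.undistortPoints(np.array([[[u,v]]],float),K(m),np.array(m['dist'],float))[0,0]
    d=np.array(m['rotation']).reshape(3,3)@np.array([p[0],-p[1],-1]); return np.array(m['eye']),d/np.linalg.norm(d)
def onz(m,u,v,z):
    e,d=ray(m,u,v); return e+d*(z-e[2])/d[2]
def tri(a,b):
    A=np.zeros((3,3));B=np.zeros(3)
    for e,d in (a,b):
        P=np.eye(3)-np.outer(d,d);A+=P;B+=P@e
    x=np.linalg.solve(A,B); return x,[np.linalg.norm((np.eye(3)-np.outer(d,d))@(x-e)) for e,d in (a,b)]
def proj(m,p):
    c=np.array(m['rotation']).reshape(3,3).T@(np.array(p)-np.array(m['eye'])); c=np.array([[c[0],-c[1],-c[2]]])
    return cv2.projectPoints(c,np.zeros(3),np.zeros(3),K(m),np.array(m['dist'],float))[0][0,0]
def comp(im,lo,hi,mn=30):
    hsv=cv2.cvtColor(im,cv2.COLOR_RGB2HSV); k=cv2.inRange(hsv,lo,hi)
    n,l,s,c=cv2.connectedComponentsWithStats(k)
    return k,l,[(i,s[i].tolist(),c[i].round(1).tolist()) for i in range(1,n) if s[i][4]>=mn]
E
python3 - <<'E'
from h import *
for n in('scene','top','wrist'):
    m,_=snap(n,n+'0.png'); print(n,m)
print(bot.get_obs())
E
```

```text
pics
scene {'fovy': 49.58314304683907, 'cx': 288.61387657627535, 'cy': 210.36349599501577, 'dist': array([-0.04449523,  0.        ,  0.        ,  0.        ,  0.        ]), 'eye': array([ 1.42676787, -0.0780238 ,  0.98428708]), 'rotation': array([0.29678777, 0.27633498, 0.64243877, 0.65025258])}
top {'fovy': 44.371692212655255, 'cx': 283.5773302364454, 'cy': 213.5157506701985, 'dist': array([0.03191354, 0.        , 0.        , 0.        , 0.        ]), 'eye': array([ 0.38805134, -0.0451938 ,  1.45255423]), 'rotation': array([-0.04184599,  0.03824366,  0.71596837, -0.6958273 ])}
wrist {'fovy': 62.77566932895184, 'cx': 277.3824015720184, 'cy': 214.9677044861036, 'dist': array([0.00043179, 0.        , 0.        , 0.        , 0.        ]), 'eye': array([ 0.20545683, -0.46194476,  0.3729426 ]), 'rotation': array([-0.10579697,  0.08069728, -0.5933668 ,  0.79385817])}
{'clock': 0.15, 'joint_pos': array([-1.28497130e+00,  2.41269123e-01,  4.05714655e-03,  1.33522111e+00,
        1.74300834e-05,  1.57079750e+00]), 'joint_vel': array([-0.00067904, -0.0024909 ,  0.00457935,  0.0014078 , -0.00257481,
        0.00115521]), 'tau': array([ 1.21455130e-03, -3.72634864e+01,  2.52639180e+01,  1.24266394e-02,
       -4.58367731e-05,  5.39006152e-06]), 'eef_pos': array([ 0.14084333, -0.47924913,  0.22631185]), 'tool_rot': array([ 8.00608241e-01, -5.99187595e-01, -6.49979587e-04, -4.97339095e-04]), 'ft_force': array([-0.23220523, -1.02271642,  0.21827841]), 'ft_torque': array([ 0.01284687, -0.03440583, -0.00990309]), 'grip_width': 0.08556365684668184}
```

```bash
sed -i "s/np.array(m\['rotation'\]).reshape(3,3)/Rm(m)/" h.py; cat >> h.py <<'E'
from scipy.spatial.transform import Rotation as R
def Rm(m): return R.from_quat(m['rotation']).as_matrix()
E
grep -n Rm h.py
```

```text
9:    d=Rm(m)@np.array([p[0],-p[1],-1]); return np.array(m['eye']),d/np.linalg.norm(d)
18:    c=Rm(m).T@(np.array(p)-np.array(m['eye'])); c=np.array([[c[0],-c[1],-c[2]]])
25:def Rm(m): return R.from_quat(m['rotation']).as_matrix()
```

View pics/scene0.png

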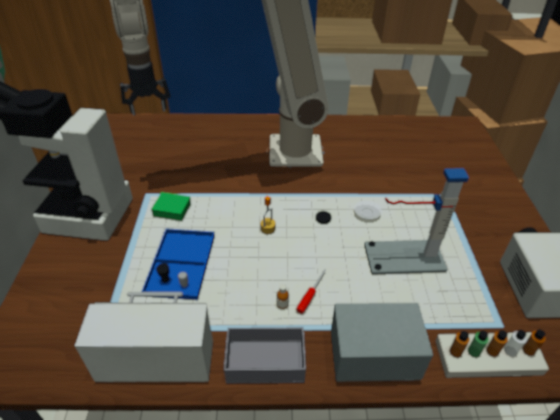

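View pics/top0.png

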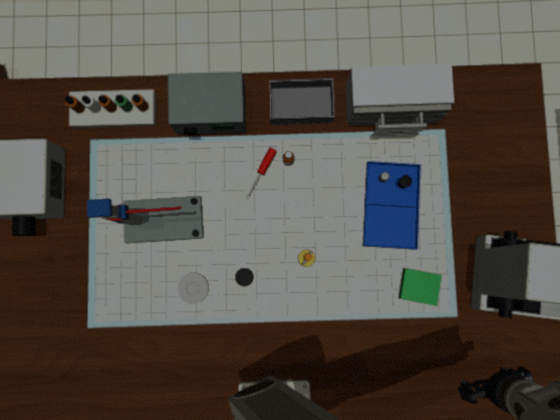

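View pics/wrist0.png

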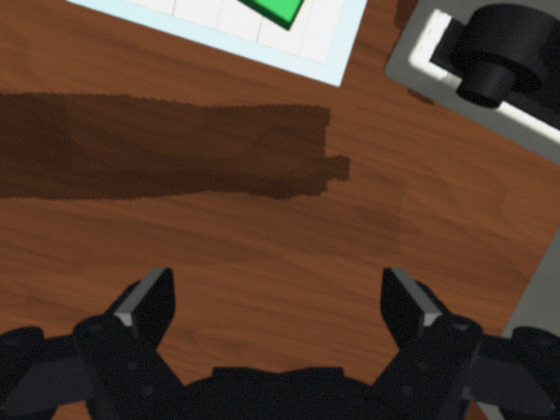

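```bash
python3 - <<'E'
from h import *
a=cv2.imread('pics/top0.png'); b=cv2.imread('pics/scene0.png')
def cr(im,x0,x1,y0,y1,s): return cv2.resize(im[y0:y1,x0:x1],None,fx=s,fy=s,interpolation=cv2.INTER_CUBIC)
cv2.imwrite('pics/c1.png',cr(a,80,210,190,250,6)); cv2.imwrite('pics/c2.png',cr(b,350,480,160,285,4.7))
l=cr(a,285,330,235,280,8); r=cr(b,245,290,190,240,8)
o=np.zeros((400,720,3),np.uint8); o[:360,:360]=l; o[:400,360:720]=r; cv2.imwrite('pics/c3.png',o)
mt=imaging.camera_model('top');ms=imaging.camera_model('scene')
T=a[:,:,::-1].copy();S=b[:,:,::-1].copy()
for nm,im in(('top',T),('scene',S)):
    print(nm,'orange',[c for c in comp(im,(5,170,120),(16,255,255),8)[2]])
    print(nm,'red',[c for c in comp(im,(0,150,70),(4,255,255),8)[2]])
    k,l,c=comp(im,(105,150,60),(125,255,255),50); print('blue',c)
    i=max([q for q in c if 140<q[2][0]<450 and (nm=='top' or q[2][1]>200)],key=lambda q:q[1][4])[0]
    cn=max(cv2.findContours((l==i).astype(np.uint8),0,1)[0],key=cv2.contourArea)
    print(cv2.boxPoints(cv2.minAreaRect(cn)), cv2.approxPolyDP(cn,6,True)[:,0].tolist())
E
```

```text
top orange [(1, [305, 254, 6, 6, 23], [307.5, 256.2])]
top red [(1, [258, 148, 18, 26, 197], [266.6, 160.7]), (2, [127, 206, 54, 7, 130], [151.7, 209.6]), (3, [109, 218, 11, 2, 14], [114.4, 218.8])]
blue [(1, [364, 162, 56, 87, 4183], [391.1, 206.5]), (2, [87, 200, 23, 17, 368], [97.9, 207.7])]
[[363.1423  245.87012]
 [366.97116 161.63507]
 [420.2701  164.05774]
 [416.44125 248.29279]] [[368, 162], [364, 245], [416, 248], [419, 165]]
scene orange [(2, [278, 293, 8, 4, 20], [282.0, 294.4]), (3, [456, 333, 12, 11, 26], [460.8, 339.3]), (4, [495, 333, 12, 10, 30], [500.0, 339.2]), (5, [532, 332, 2, 6, 10], [532.5, 334.2])]
scene red [(2, [297, 288, 18, 25, 200], [305.6, 300.2])]
blue [(2, [174, 0, 20, 15, 94], [185.5, 8.1]), (4, [309, 0, 6, 21, 52], [312.0, 7.6]), (16, [161, 17, 118, 96, 6320], [221.2, 75.7]), (91, [445, 169, 23, 12, 233], [455.6, 174.5]), (92, [435, 195, 7, 15, 62], [437.9, 201.6]), (93, [143, 230, 71, 69, 2955], [181.0, 261.3])]
[[143.00002 290.00003]
 [161.7718  219.60583]
 [213.86723 233.49796]
 [195.09544 303.89215]] [[167, 230], [143, 290], [196, 298], [213, 235]]
```

View pics/c1.png

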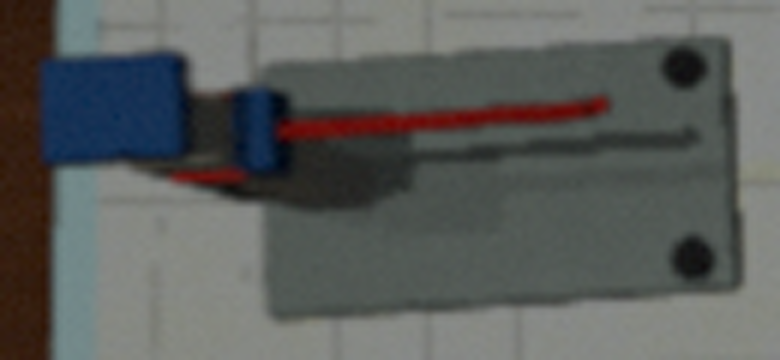

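View pics/c2.png

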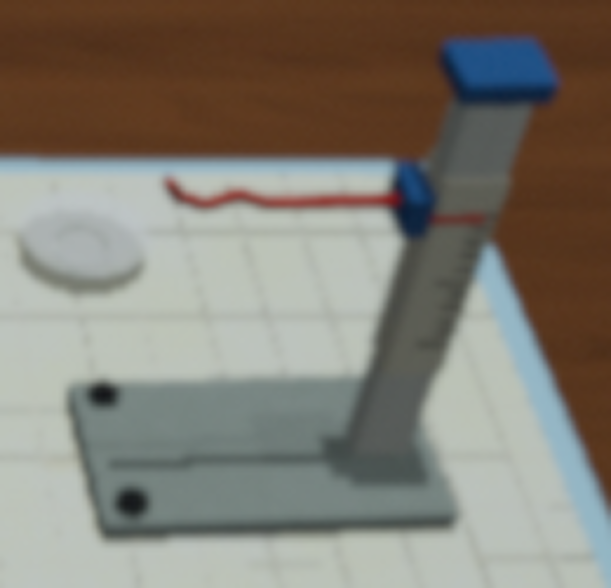

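View pics/c3.png

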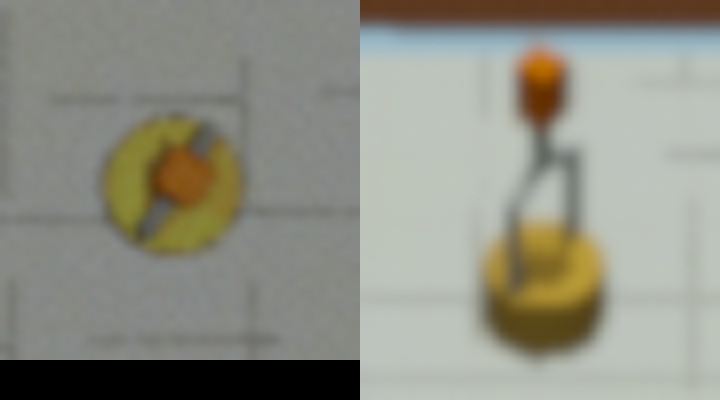

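```bash
python3 - <<'E'
from h import *
mt=imaging.camera_model('top');ms=imaging.camera_model('scene')
B=[onz(mt,80+u/6,190+v/6,.016) for u,v in((265,66),(727,38),(741,288),(272,319))]
B2=[onz(ms,350+u/4.7,160+v/4.7,.016) for u,v in((70,383),(103,530),(455,518))]
print('base top',np.round(B,4).tolist(),'scene',np.round(B2,4).tolist())
p,e=tri(ray(mt,80+605/6,190+100/6),ray(ms,350+168/4.7,160+180/4.7)); print('tip',p,e)
# tray corners
for m,c,z in((mt,[(367.5,161.8),(363.3,246),(416.4,248.8),(420,164.5)],.022),(ms,[(163.5,230),(143.5,290),(197,298),(214,232)],.022)):
    print('tray',np.round([onz(m,*q,z) for q in c],4).tolist())
# weight: grip top
p,e=tri(ray(mt,285+183/8,235+176/8),ray(ms,245+180/8,190+66/8));print('griptop',p,e)
print('disc',onz(mt,285+175/8,235+184/8,.02))
a=onz(mt,285+150/8,235+230/8,.05);b=onz(mt,285+207/8,235+133/8,.05);print('wire',a,b,np.degrees(np.arctan2(*(b-a)[[1,0]])))
# red arm in top
im=cv2.imread('pics/top0.png')[:,:,::-1].copy();k,l,c=comp(im,(0,130,60),(5,255,255),60);print(c)
i=[q for q in c if q[2][0]<200][0][0]; ys,xs=np.where(l==i); 
P=np.array([onz(mt,x,y,.215) for x,y in zip(xs,ys)])[:,:2]; vx,vy,x0,y0=cv2.fitLine(P.astype(np.float32),2,0,.01,.01).ravel(); d=np.array([vx,vy]);print('arm dir',d,np.degrees(np.arctan2(vy,vx)),x0,y0,((P-[x0,y0])@d).min(),((P-[x0,y0])@d).max())
E
```

```text
base top [[0.6, 0.407, 0.016], [0.6071, 0.1907, 0.016], [0.4893, 0.1853, 0.016], [0.4813, 0.403, 0.016]] scene [[0.4952, 0.1902, 0.016], [0.6155, 0.1923, 0.016], [0.6078, 0.4065, 0.016]]
tip [0.5507204  0.20518396 0.23266396] [np.float64(0.0013017047272886526), np.float64(0.0013017047272887204)]
tray [[0.6909, -0.2811, 0.022], [0.454, -0.2584, 0.022], [0.4422, -0.4043, 0.022], [0.6786, -0.4279, 0.022]]
tray [[0.4532, -0.4104, 0.022], [0.6779, -0.4228, 0.022], [0.7038, -0.2788, 0.022], [0.4614, -0.2586, 0.022]]
griptop [ 0.42509506 -0.09916855  0.1240489 ] [np.float64(0.0006423718460332098), np.float64(0.0006423718460332295)]
disc [ 0.42530537 -0.10122721  0.02      ]
wire [ 0.40925159 -0.09107295  0.05      ] [ 0.44146456 -0.11148958  0.05      ] -32.36659936639373
[(1, [258, 148, 18, 27, 203], [266.6, 160.7]), (2, [127, 206, 54, 7, 146], [152.1, 209.6])]
arm dir [ 0.04714501 -0.9988881 ] -87.29778 0.5477567 0.27699587 -0.0605298743181056 0.06776144748016533
```

Call:
carry_out --pt "-0.2 -0.27 0 0 1" --pt "-0.47 -0.63 0 0 1" --pt "-0.7 -0.95 0 0 1"

```text
clock: 0.45
eef_pos: [0.2127, -0.3843, 0.2265]
tool_rot: [0.8, -0.6, -0.0, -0.0]
ft_force: [0.5, -0.2, 0.8]
grip_width: 0.0855
```

Call:
carry_out --pt "-0.25 -0.33 0 0 1" --pt "-0.47 -0.63 0 0 1" --pt "-0.7 -0.95 0 0 1"

```text
clock: 0.75
eef_pos: [0.2842, -0.2904, 0.2269]
tool_rot: [0.8, -0.599, -0.0, 0.0]
ft_force: [0.7, -0.8, -0.1]
grip_width: 0.0855
```

Call:
carry_out --pt "-0.25 -0.33 0 0 1" --pt "-0.47 -0.63 0 0 1" --pt "-0.7 -0.95 0 0 1"

```text
clock: 1.05
eef_pos: [0.3556, -0.1965, 0.2269]
tool_rot: [0.801, -0.599, -0.0, 0.0]
ft_force: [1.3, -0.8, -0.0]
grip_width: 0.0852
```

Call:
carry_out --pt "-0.25 -0.33 0 -0.09 1" --pt "-0.47 -0.63 0 -0.18 1" --pt "-0.6 -0.8 0 -0.27 1" --pt "-0.7 -0.9 0 -0.36 1" --pt "-0.7 -0.92 0 -0.458 1" --pt "-0.7 -0.92 0 -0.458 1"

```text
clock: 1.65
eef_pos: [0.4238, -0.1042, 0.2266]
tool_rot: [0.96, -0.278, -0.0, 0.0]
ft_force: [-0.0, 0.1, -0.3]
grip_width: 0.0853
```

```bash
cat >> h.py <<'E'
def st():
    o=bot.get_obs(); Q=R.from_quat(o['tool_rot']).as_matrix(); yaw=np.degrees(np.arctan2(Q[1,0],Q[0,0]))
    print('t%.2f'%o['clock'],'p',o['eef_pos'].round(4),'yaw %.2f'%yaw,'tilt',Q[:,2].round(3),'F',o['ft_force'].round(2),'w %.4f'%o['grip_width'],'j6 %.2f'%o['joint_pos'][5]); return o,Q,yaw
def to(t,yawt=None):
    o,Q,yaw=st(); s=Q.T@(np.array(t)-o['eef_pos'])/0.1
    print('shift',s.round(3),'roll',None if yawt is None else round(-(yawt-yaw)/90,3))
E
python3 - <<'E'
from h import *
st(); m,im=snap('wrist','w1.png'); np.save('w1.npy',m,allow_pickle=True)
E
```

```text
t1.65 p [ 0.4238 -0.1042  0.2266] yaw -32.33 tilt [-0.001  0.    -1.   ] F [-0.01  0.06 -0.32] w 0.0853 j6 1.89
```

View pics/w1.png

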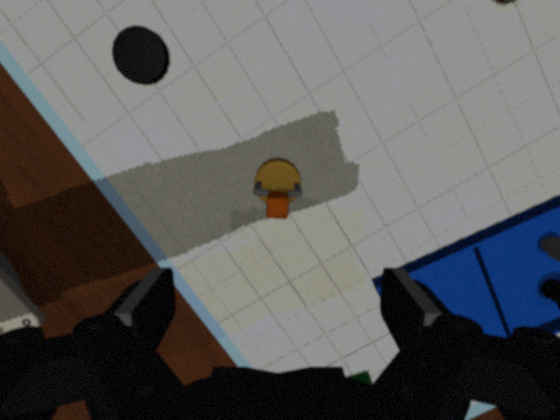

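```bash
python3 - <<'E'
from h import *
a=cv2.imread('pics/w1.png'); cv2.imwrite('pics/w1c.png',cv2.resize(a[145:235,235:320],None,fx=6.5,fy=6.5,interpolation=cv2.INTER_CUBIC))
m=imaging.camera_model('wrist'); im=a[:,:,::-1].copy()
k,l,c=comp(im,(3,190,120),(14,255,255),30);print(c)
for q in c: print(cv2.minAreaRect(np.argwhere(l==q[0])[:,::-1].astype(np.float32)))
E
```

```text
[]
```

View pics/w1c.png

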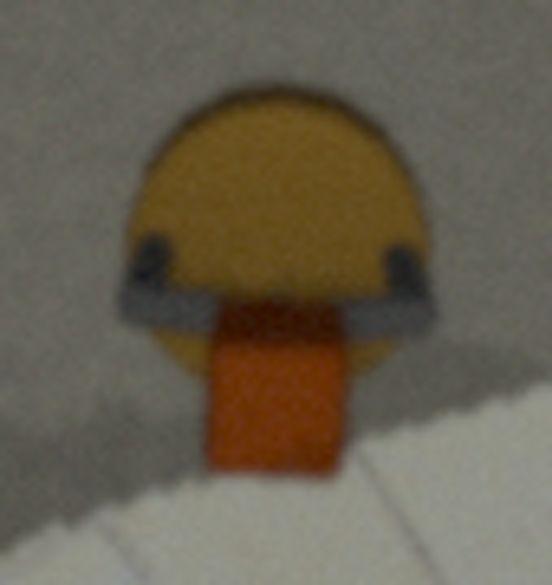

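```bash
python3 - <<'E'
from h import *
m=imaging.camera_model('wrist')
f=lambda u,v,z: onz(m,235+u/6.5,145+v/6.5,z)
P=[f(*q,.130) for q in((213,343),(350,343),(342,474),(205,471))]; print(np.round(P,4).tolist(),np.mean(P,0))
an=lambda a,b: np.degrees(np.arctan2(b[1]-a[1],b[0]-a[0]))
print(an(P[0],P[1]),an(P[3],P[2]),an(P[0],P[3]),an(P[1],P[2]),[np.linalg.norm(P[i]-P[(i+1)%4])for i in range(4)])
a,b=f(122,315,.06),f(436,325,.06);print('wire',an(a,b),np.linalg.norm(a-b))
a,b=f(128,230,.03),f(432,230,.03);print('disc',(a+b)/2,np.linalg.norm(a-b))
to((np.mean(P,0)[0],np.mean(P,0)[1],.124),-33.5)
E
```

```text
[[0.4252, -0.091, 0.13], [0.4381, -0.0992, 0.13], [0.4293, -0.1115, 0.13], [0.4164, -0.1029, 0.13]] [ 0.42727274 -0.10113808  0.13      ]
-32.446096502065274 -33.74522460921385 -126.37830832320711 -125.37638767078838 [np.float64(0.015243997870441518), np.float64(0.015165992840198792), np.float64(0.01548965692494433), np.float64(0.014829890790084302)]
wire -34.30714614375237 0.04488582387428523
disc [ 0.42937044 -0.09850484  0.03      ] 0.047081119458931876
t1.70 p [ 0.4236 -0.1045  0.2267] yaw -32.52 tilt [-0.001  0.    -1.   ] F [ 0.24 -0.96  1.11] w 0.0852 j6 1.90
shift [ 0.013 -0.049  1.027] roll 0.011
```

Call:
carry_out --pt "0.005 -0.05 0.2 0.02 0.4" --pt "0.005 -0.05 0.5 0.02 0.2" --pt "0.005 -0.05 0.75 0.02 0.2" --pt "0.005 -0.05 0.9 0.02 0.2" --pt "0.005 -0.05 0.9 0.02 0.2"

```text
clock: 2.2
eef_pos: [0.4245, -0.1008, 0.1349]
tool_rot: [0.955, -0.296, -0.003, 0.0]
ft_force: [-0.2, -0.5, 0.1]
grip_width: 0.0514
```

Call:
carry_out --pt "0 0 0.06 0 0.2" --pt "0 0 0.127 0 0.2" --pt "0 0 0.127 0 0.2"

```text
clock: 2.5
eef_pos: [0.4267, -0.101, 0.1241]
tool_rot: [0.956, -0.294, -0.0, -0.0]
ft_force: [-0.3, -0.7, 0.3]
grip_width: 0.0514
```

```bash
python3 - <<'E'
from h import *
st(); m,im=snap('wrist','w2.png')
E
```

```text
t2.50 p [ 0.4267 -0.101   0.1241] yaw -34.25 tilt [-0.  0. -1.] F [-0.35 -0.66  0.29] w 0.0514 j6 1.94
```

View pics/w2.png

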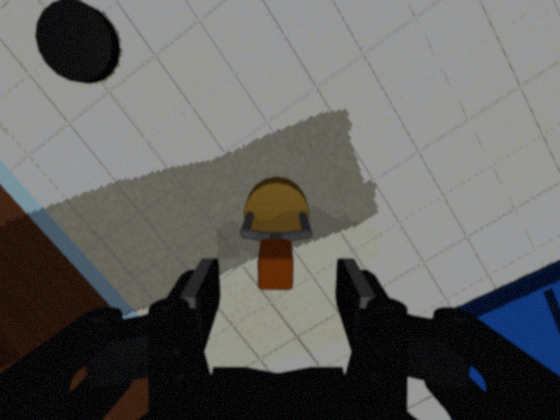

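Call:
carry_out --pt "0 0 0 0 0" --pt "0 0 0 0 -0.3" --pt "0 0 0 0 -0.5" --pt "0 0 0 0 -0.6" --pt "0 0 0 0 -0.8" --pt "0 0 0 0 -1" --pt "0 0 0 0 -1" --pt "0 0 0 0 -1" --pt "0 0 0 0 -1"

```text
clock: 3.45
eef_pos: [0.4271, -0.1008, 0.1247]
tool_rot: [0.956, -0.294, 0.0, -0.0]
ft_force: [-1.1, 1.3, 5.6]
grip_width: 0.0126
```

Call:
carry_out --pt "0 0 -0.05 0 -1" --pt "0 0 -0.1 0 -1" --pt "0 0 -0.2 0 -1" --pt "0 0 -0.4 0 -1" --pt "0 0 -0.6 0 -1" --pt "0 0 -0.8 0 -1" --pt "0 0 -0.9 0 -1" --pt "0 0 -0.9 0 -1" --pt "0 0 -0.9 0 -1"

```text
clock: 4.35
eef_pos: [0.4265, -0.1008, 0.2138]
tool_rot: [0.956, -0.294, -0.0, 0.0]
ft_force: [-0.5, 0.2, -4.2]
grip_width: 0.0125
```

```bash
python3 - <<'E'
from h import *
for i in range(6): 
    o,_,_=st(); imaging.camera('top')
m,im=snap('wrist','w3.png')
# target: threaded start
d=np.radians(-87.8)
E
```

```text
t4.35 p [ 0.4265 -0.1008  0.2138] yaw -34.21 tilt [-0.001  0.    -1.   ] F [-0.47  0.22 -4.24] w 0.0125 j6 1.94
t4.40 p [ 0.4261 -0.1007  0.2133] yaw -34.20 tilt [-0.002  0.    -1.   ] F [-0.29 -0.13 -4.9 ] w 0.0128 j6 1.94
t4.45 p [ 0.4259 -0.1006  0.2131] yaw -34.20 tilt [-0.003  0.001 -1.   ] F [-0.05 -0.77 -4.7 ] w 0.0123 j6 1.94
t4.50 p [ 0.426  -0.1006  0.2131] yaw -34.20 tilt [-0.003  0.001 -1.   ] F [ 0.14 -1.14 -5.14] w 0.0129 j6 1.94
t4.55 p [ 0.4261 -0.1007  0.2132] yaw -34.21 tilt [-0.002  0.001 -1.   ] F [-0.24  0.31 -4.06] w 0.0127 j6 1.94
t4.60 p [ 0.4262 -0.1007  0.2134] yaw -34.21 tilt [-0.002  0.    -1.   ] F [ 0.19  0.17 -4.35] w 0.0125 j6 1.94
```

View pics/w3.png

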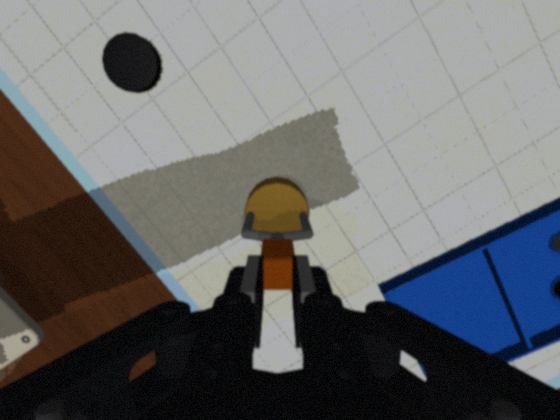

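Call:
carry_out --pt "0 0 -0.15 0 -1" --pt "0 0 -0.4 0 -1" --pt "-0.02 -0.15 -0.6 0 -1" --pt "-0.04 -0.3 -0.75 0 -1" --pt "-0.06 -0.5 -0.77 0 -1" --pt "-0.08 -0.7 -0.77 0 -1" --pt "-0.1 -0.9 -0.77 0 -1"

```text
clock: 5.4
eef_pos: [0.4695, -0.0201, 0.2913]
tool_rot: [0.956, -0.294, 0.0, -0.0]
ft_force: [0.3, -0.9, -4.3]
grip_width: 0.0126
```

Call:
carry_out --pt "-0.02 -0.2 0 0 -1" --pt "-0.04 -0.4 0 0 -1" --pt "-0.06 -0.6 0 0 -1" --pt "-0.09 -0.8 0 0 -1" --pt "-0.13 -0.95 0 0 -1" --pt "-0.13 -1.0 0 0 -1" --pt "-0.13 -1.0 0 -0.05 -1" --pt "-0.13 -1.0 0 -0.13 -1" --pt "-0.13 -1.0 0 -0.21 -1" --pt "-0.13 -1.0 0 -0.29 -1" --pt "-0.13 -1.0 0 -0.36 -1" --pt "-0.13 -1.0 0 -0.405 -1" --pt "-0.13 -1.0 0 -0.405 -1" --pt "-0.13 -1.0 0 -0.405 -1"

```text
clock: 6.8
eef_pos: [0.5145, 0.0688, 0.2913]
tool_rot: [1.0, 0.019, -0.0, 0.0]
ft_force: [0.2, -1.0, -4.3]
grip_width: 0.013
```

```bash
python3 - <<'E'
from h import *
st(); m,im=snap('wrist','w4.png');snap('scene','s4.png');snap('top','t4.png')
import pickle; pickle.dump(m,open('w4.pkl','wb'))
to((.551,.149,.29),2.2)
E
```

```text
t6.80 p [0.5145 0.0688 0.2913] yaw 2.13 tilt [-0. -0. -1.] F [ 0.19 -0.95 -4.33] w 0.0130 j6 1.67
t6.95 p [0.5146 0.069  0.2913] yaw 2.19 tilt [-0. -0. -1.] F [ 0.03 -0.05 -5.56] w 0.0128 j6 1.67
shift [ 0.394 -0.785  0.013] roll -0.0
```

View pics/w4.png

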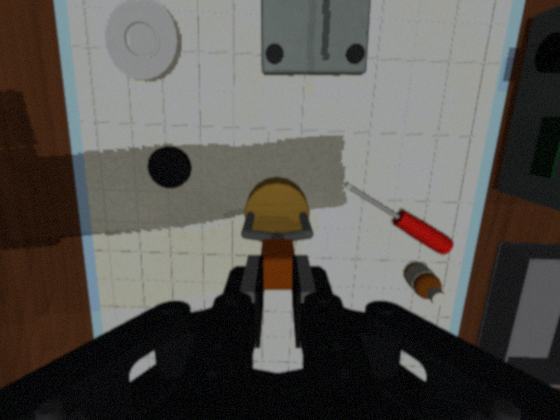

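View pics/s4.png

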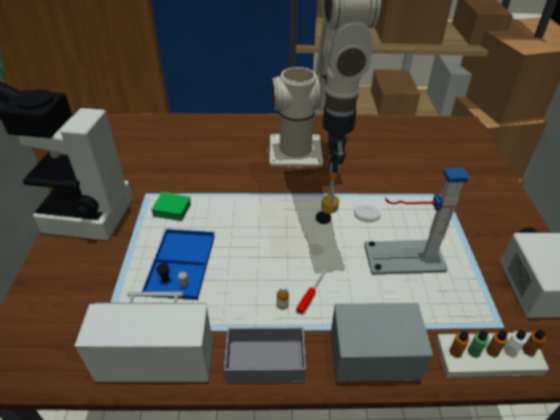

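Call:
carry_out --pt "0.08 -0.15 0 0 -1" --pt "0.16 -0.32 0 0 -1" --pt "0.24 -0.48 0 0 -1" --pt "0.32 -0.6 0 0 -1" --pt "0.37 -0.66 0 0 -1" --pt "0.39 -0.68 0 0 -1" --pt "0.39 -0.68 0 0 -1"

```text
clock: 7.65
eef_pos: [0.5511, 0.1392, 0.2909]
tool_rot: [1.0, 0.02, -0.0, 0.0]
ft_force: [0.1, -0.4, -4.7]
grip_width: 0.0125
```

```bash
python3 - <<'E'
from h import *
st(); m,im=snap('wrist','w5.png')
import pickle; pickle.dump(m,open('w5.pkl','wb'))
a=cv2.imread('pics/w5.png'); cv2.imwrite('pics/w5b.png',cv2.resize(a[:250,200:400],None,fx=4,fy=2.4*1))
E
```

```text
t7.65 p [0.5511 0.1392 0.2909] yaw 2.29 tilt [-0.001 -0.    -1.   ] F [ 0.08 -0.42 -4.65] w 0.0125 j6 1.78
```

View pics/w5.png

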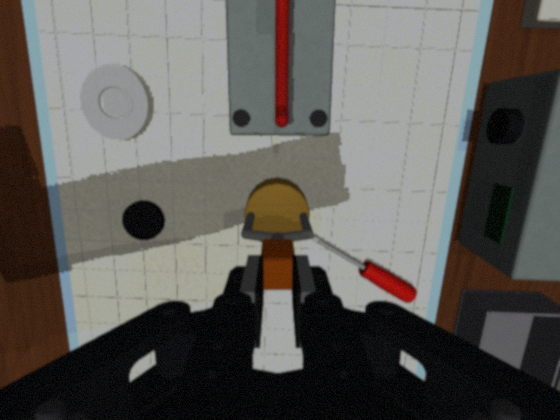

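```bash
python3 - <<'E'
from h import *
import pickle
m=pickle.load(open('w5.pkl','rb')); im=cv2.imread('pics/w5.png')[:,:,::-1].copy()
k,l,c=comp(im,(0,150,60),(6,255,255),100);print(c)
i=[q[0] for q in c if q[2][1]<150][0]
rows=np.unique(np.where(l==i)[0])
C=[(np.mean(np.where(l[r]==i)[0]),r,(l[r]==i).sum()) for r in rows]
print([tuple(np.round(x,1)) for x in C[::12]],C[-1])
P=np.array([onz(m,u,v,.22 if v<95 else .232) for u,v,_ in C])
A=P[:90]; f=np.polyfit(A[:,1],A[:,0],1);print('line x=',f,'ang',np.degrees(np.arctan(f[0])), 'x at y=.229',np.polyval(f,.229)); print('tip',P[-1],P[-8])
# base
k=cv2.inRange(cv2.cvtColor(im,cv2.COLOR_RGB2HSV),(60,8,60),(110,70,150)); 
for u,v in((231,134),(330,136),(228,0),(337,0)): print('base',onz(m,u,v,.016))
kk,ll,cc=comp(im,(5,150,60),(16,255,255),100);print(cc)
for u in (262,293): print('block edge',onz(m,u,288,.2965))
print('eye corners',onz(m,243,238,.2265),onz(m,313,238,.2265))
print(proj(m,[.548,.229,.215]),proj(m,[.549,.203,.231]))
E
```

```text
[(1, [276, 0, 13, 127, 1456], [281.7, 60.3]), (7, [361, 262, 55, 40, 885], [389.2, 282.4])]
[(np.float64(281.8), np.float64(0.0), np.float64(11.0)), (np.float64(281.6), np.float64(12.0), np.float64(12.0)), (np.float64(282.0), np.float64(24.0), np.float64(13.0)), (np.float64(282.0), np.float64(36.0), np.float64(13.0)), (np.float64(281.5), np.float64(48.0), np.float64(12.0)), (np.float64(281.5), np.float64(60.0), np.float64(12.0)), (np.float64(281.0), np.float64(72.0), np.float64(11.0)), (np.float64(281.7), np.float64(84.0), np.float64(11.0)), (np.float64(281.3), np.float64(96.0), np.float64(10.0)), (np.float64(280.6), np.float64(108.0), np.float64(9.0)), (np.float64(281.5), np.float64(120.0), np.float64(12.0))] (np.float64(281.5), np.int64(126), np.int64(2))
line x= [-0.03583971  0.55859666] ang -2.0525853959580846 x at y=.229 0.5503893720256956
tip [0.55145207 0.20192504 0.232     ] [0.55110795 0.20581395 0.232     ]
base [0.49412835 0.18735914 0.016     ]
base [0.61233118 0.1898668  0.016     ]
base [0.49012246 0.3288719  0.016     ]
base [0.60823835 0.33367765 0.016     ]
[(1, [0, 0, 45, 187, 3987], [16.5, 79.3]), (2, [477, 0, 83, 101, 4083], [516.7, 45.4]), (22, [437, 239, 36, 92, 1404], [452.2, 286.0]), (23, [263, 240, 30, 49, 1303], [277.2, 265.7]), (26, [467, 257, 93, 47, 1433], [506.8, 281.0]), (28, [0, 274, 68, 113, 5283], [30.0, 327.9])]
block edge [0.54503812 0.13172495 0.2965    ]
block edge [0.55901108 0.13230132 0.2965    ]
eye corners [0.52969163 0.13066214 0.2265    ] [0.57498813 0.13252539 0.2265    ]
[277.46554037  79.19166576] [277.341259   123.88549266]
```

Call:
carry_out --pt "0.016 0 0 0 -1" --pt "0.016 -0.1 0 0 -1" --pt "0.016 -0.2 0 0 -1" --pt "0.016 -0.3 0 0 -1" --pt "0.016 -0.4 0 0 -1" --pt "0.016 -0.46 0 0 -1" --pt "0.016 -0.5 0 0 -1" --pt "0.016 -0.5 0 0 -1"

```text
clock: 8.5
eef_pos: [0.5505, 0.1894, 0.2912]
tool_rot: [1.0, 0.02, -0.0, 0.0]
ft_force: [-0.6, 0.8, -4.9]
grip_width: 0.0125
```

```bash
python3 - <<'E'
from h import *
st(); m,im=snap('wrist','w6.png'); m2,im2=snap('scene','s6.png')
a=cv2.imread('pics/w6.png')[120:300,200:360]; b=cv2.imread('pics/s6.png')[150:290,340:480]
o=np.zeros((560,790,3),np.uint8)
a=cv2.resize(a,None,fx=2.4,fy=2.4); b=cv2.resize(b,None,fx=2.8,fy=4)
b=cv2.resize(cv2.imread('pics/s6.png')[150:270,350:460],None,fx=3.6,fy=3.6)
o[:a.shape[0],:a.shape[1]]=a; o[:b.shape[0],390:390+b.shape[1]]=b[:,:400]; cv2.imwrite('pics/o6.png',o)
E
```

```text
t8.50 p [0.5505 0.1894 0.2912] yaw 2.30 tilt [-0. -0. -1.] F [-0.59  0.79 -4.86] w 0.0125 j6 1.86
```

View pics/o6.png

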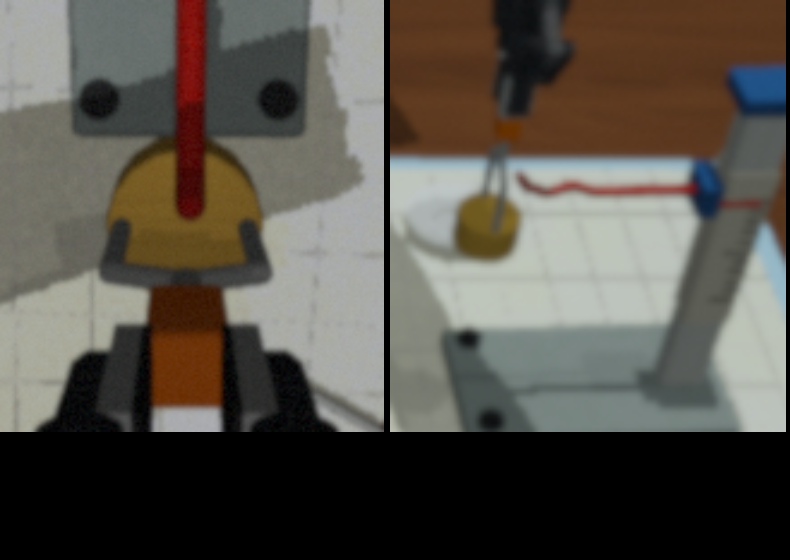

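Call:
carry_out --pt "0.004 -0.04 0 0 -1" --pt "0.004 -0.1 0 0 -1" --pt "0.004 -0.15 0 0 -1" --pt "0.004 -0.2 0 0 -1" --pt "0.004 -0.25 0 0 -1" --pt "0.004 -0.3 0 0 -1" --pt "0.004 -0.35 0 0 -1" --pt "0.004 -0.38 0 0 -1" --pt "0.004 -0.396 0 0 -1" --pt "0.004 -0.396 0 0 -1" --pt "0.004 -0.396 0 0 -1"

```text
clock: 9.7
eef_pos: [0.5494, 0.2282, 0.2913]
tool_rot: [1.0, 0.02, -0.0, 0.0]
ft_force: [0.7, -1.1, -4.4]
grip_width: 0.0128
```

```bash
cat >> h.py <<'E'
def pair(n):
    snap('wrist','w%s.png'%n); snap('scene','s%s.png'%n)
    a=cv2.imread('pics/w%s.png'%n)[90:300,190:360]; b=cv2.imread('pics/s%s.png'%n)[150:270,350:460]
    a=cv2.resize(a,None,fx=2.25,fy=2.25); b=cv2.resize(b,None,fx=3.7,fy=3.7,interpolation=cv2.INTER_CUBIC)
    o=np.zeros((480,800,3),np.uint8); o[:a.shape[0],:a.shape[1]]=a; o[:b.shape[0],390:390+b.shape[1]]=b; cv2.imwrite('pics/o%s.png'%n,o)
def avg(n=12):
    F=[]
    for i in range(n): F.append(bot.get_obs()['ft_force']); imaging.camera('top')
    F=np.array(F); print('Favg',F.mean(0).round(2),'sd',F.std(0).round(2))
E
python3 - <<'E'
from h import *
st(); avg(16); pair('7'); 
E
```

```text
t9.70 p [0.5494 0.2282 0.2913] yaw 2.24 tilt [-0. -0. -1.] F [ 0.74 -1.09 -4.4 ] w 0.0128 j6 1.93
Favg [ 0.05  0.04 -4.78] sd [0.44 0.63 0.47]
```

View pics/o7.png

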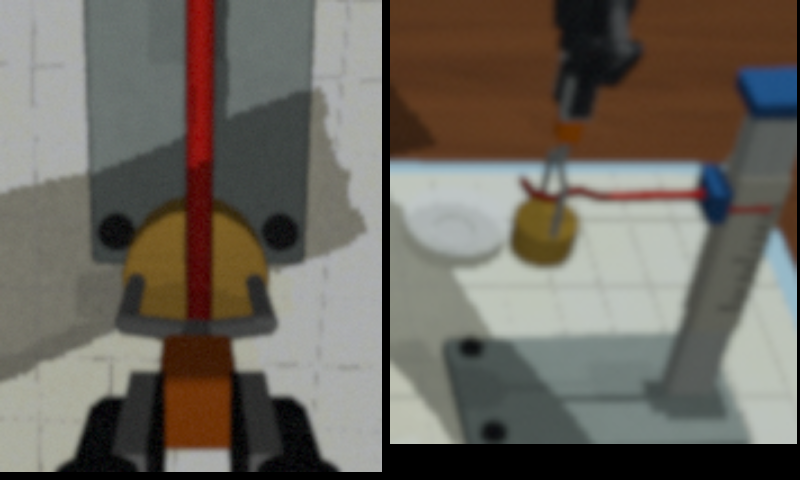

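Call:
carry_out --pt "0 0 0.05 0 -1" --pt "0 0 0.1 0 -1" --pt "0 0 0.15 0 -1" --pt "0 0 0.19 0 -1" --pt "0 0 0.22 0 -1" --pt "0 0 0.24 0 -1" --pt "0 0 0.26 0 -1" --pt "0 0 0.28 0 -1" --pt "0 0 0.3 0 -1" --pt "0 0 0.32 0 -1" --pt "0 0 0.34 0 -1" --pt "0 0 0.36 0 -1" --pt "0 0 0.38 0 -1" --pt "0 0 0.4 0 -1" --pt "0 0 0.4 0 -1"

```text
clock: 12.1
eef_pos: [0.5494, 0.2283, 0.251]
tool_rot: [1.0, 0.02, -0.0, 0.0]
ft_force: [-0.3, 0.1, -2.7]
grip_width: 0.0129
```

```bash
python3 - <<'E'
from h import *
st(); avg(14); pair('8'); 
E
```

```text
t12.10 p [0.5494 0.2283 0.251 ] yaw 2.24 tilt [-0. -0. -1.] F [-0.3   0.05 -2.71] w 0.0129 j6 1.93
Favg [ 0.16  0.23 -3.25] sd [0.55 0.47 0.54]
```

View pics/o8.png

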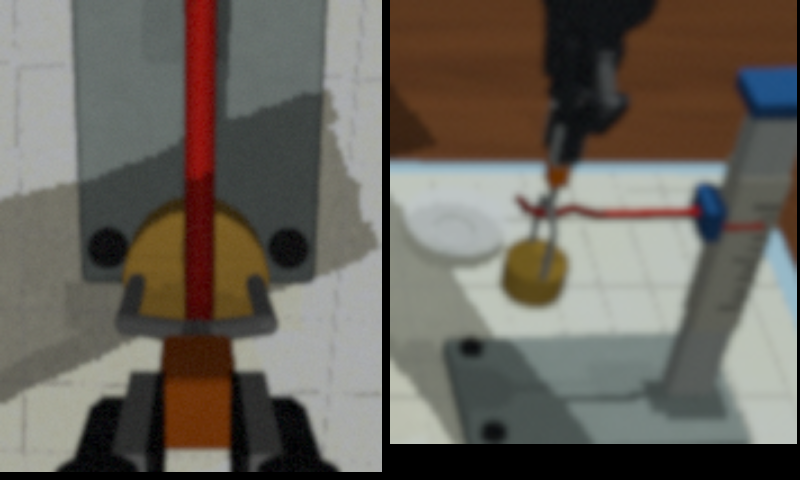

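Call:
carry_out --pt "0 0 0.02 0 -1" --pt "0 0 0.04 0 -1" --pt "0 0 0.06 0 -1" --pt "0 0 0.08 0 -1" --pt "0 0 0.1 0 -1" --pt "0 0 0.12 0 -1" --pt "0 0 0.14 0 -1" --pt "0 0 0.16 0 -1" --pt "0 0 0.18 0 -1" --pt "0 0 0.2 0 -1" --pt "0 0 0.22 0 -1" --pt "0 0 0.24 0 -1" --pt "0 0 0.26 0 -1" --pt "0 0 0.27 0 -1" --pt "0 0 0.28 0 -1" --pt "0 0 0.28 0 -1"

```text
clock: 14.5
eef_pos: [0.5494, 0.2283, 0.2232]
tool_rot: [1.0, 0.02, 0.0, 0.0]
ft_force: [0.7, -0.1, -0.8]
grip_width: 0.0128
```

```bash
python3 - <<'E'
from h import *
st(); avg(24); pair('9'); 
E
```

```text
t14.50 p [0.5494 0.2283 0.2232] yaw 2.24 tilt [ 0. -0. -1.] F [ 0.66 -0.12 -0.76] w 0.0128 j6 1.93
Favg [ 0.02 -0.09 -0.71] sd [0.42 0.51 0.47]
```

View pics/o9.png

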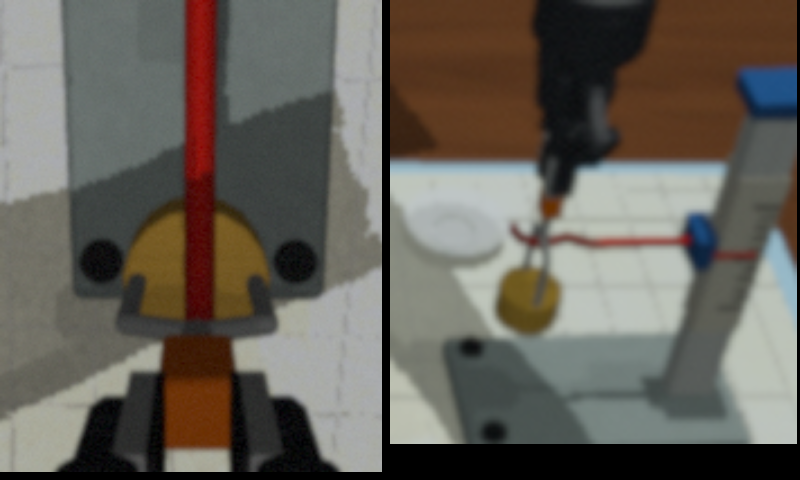

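Call:
carry_out --pt "0 0 0.015 0 -1" --pt "0 0 0.03 0 -1" --pt "0 0 0.045 0 -1" --pt "0 0 0.06 0 -1" --pt "0 0 0.07 0 -1" --pt "0 0 0.08 0 -1" --pt "0 0 0.085 0 -1" --pt "0 0 0.085 0 -1" --pt "0 0 0.085 0 -1"

```text
clock: 16.7
eef_pos: [0.5494, 0.2283, 0.2149]
tool_rot: [1.0, 0.02, 0.0, -0.0]
ft_force: [-0.2, -0.3, -0.8]
grip_width: 0.0126
```

```bash
python3 - <<'E'
from h import *
st(); avg(40)
E
```

```text
t16.70 p [0.5494 0.2283 0.2149] yaw 2.25 tilt [ 0.  0. -1.] F [-0.19 -0.34 -0.78] w 0.0126 j6 1.93
Favg [-0.11  0.03  0.04] sd [0.5  0.42 0.59]
```

Call:
carry_out --pt "0 0 0 0 -0.4" --pt "0 0 0 0 -0.2" --pt "0 0 0 0 0.1" --pt "0 0 0 0 0.2" --pt "0 0 0 0 0.2"

```text
clock: 19.2
eef_pos: [0.5494, 0.2283, 0.2148]
tool_rot: [1.0, 0.02, -0.0, -0.0]
ft_force: [-0.5, -0.2, -0.0]
grip_width: 0.0513
```

```bash
python3 - <<'E'
from h import *
st(); pair('10');avg(10)
E
```

```text
t19.20 p [0.5494 0.2283 0.2148] yaw 2.25 tilt [-0.  0. -1.] F [-0.48 -0.21 -0.01] w 0.0513 j6 1.93
Favg [0.23 0.1  0.04] sd [0.53 0.52 0.4 ]
```

View pics/o10.png

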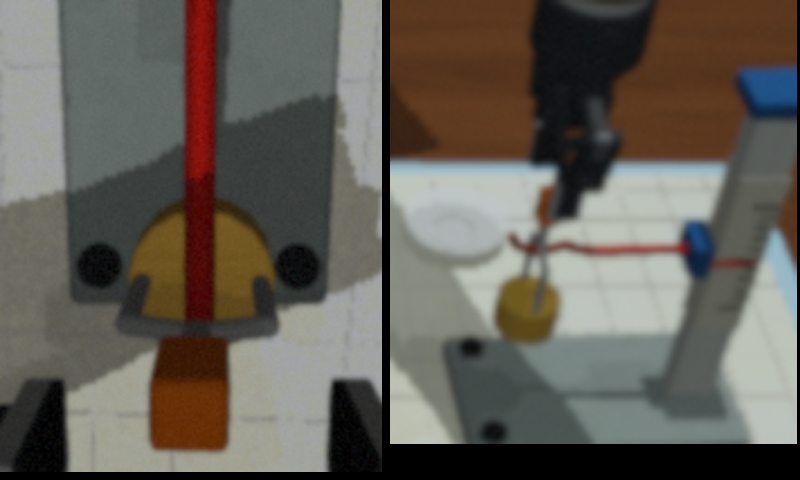

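```bash
python3 - <<'E'
from h import *
st()
f=lambda im:[c[1:] for c in comp(im,(3,150,60),(16,255,255),400)[2] if 230<c[2][0]<320 and c[2][1]>200]
for i in range(10):
    a=np.array(imaging.camera('wrist')); print(f(a))
    for _ in range(3): imaging.camera('top')
pair('11'); st()
E
```

```text
t19.80 p [0.5494 0.2283 0.2148] yaw 2.24 tilt [-0.  0. -1.] F [-0.58  0.55 -0.22] w 0.0514 j6 1.93
[([255, 241, 34, 49, 1215], [272.2, 270.4])]
[([256, 241, 33, 49, 1219], [272.1, 270.3])]
[([256, 241, 33, 49, 1204], [272.2, 270.4])]
[([256, 244, 33, 46, 1180], [272.1, 271.1])]
[([256, 242, 33, 48, 1222], [272.2, 270.3])]
[([256, 241, 33, 49, 1245], [272.2, 269.8])]
[([255, 242, 35, 48, 1235], [272.2, 270.0])]
[([255, 241, 34, 49, 1222], [272.1, 270.3])]
[([256, 241, 33, 49, 1236], [272.3, 270.0])]
[([256, 242, 33, 48, 1201], [272.5, 270.5])]
t21.90 p [0.5494 0.2283 0.2148] yaw 2.24 tilt [-0. -0. -1.] F [ 0.08  0.56 -0.15] w 0.0513 j6 1.93
```

View pics/o11.png

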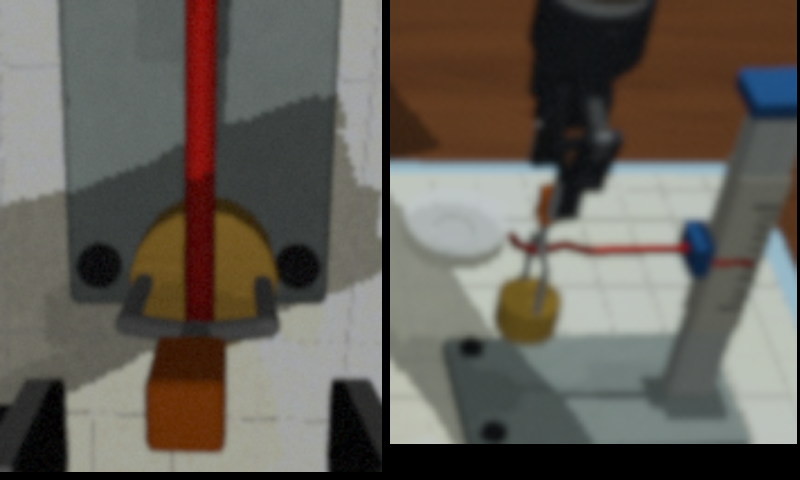

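View pics/w11.png

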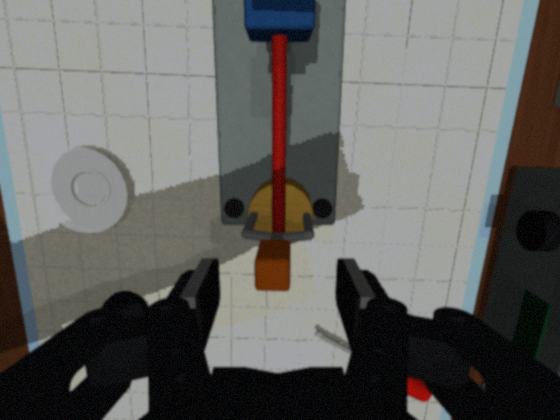

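Call:
carry_out --pt "-0.012 0 0 0 0.1" --pt "-0.012 0 0 0 -0.1" --pt "-0.012 0 0 0 -0.3" --pt "-0.012 0 0 0 -0.4" --pt "-0.012 0 0 0 -0.5" --pt "-0.012 0 0 0 -0.55" --pt "-0.012 0 0 0 -0.58" --pt "-0.012 0 0 0 -0.61" --pt "-0.012 0 0 0 -0.64" --pt "-0.012 0 0 0 -0.67" --pt "-0.012 0 0 0 -0.7" --pt "-0.012 0 0 0 -0.75" --pt "-0.012 0 0 0 -0.8" --pt "-0.012 0 0 0 -0.9" --pt "-0.012 0 0 0 -1" --pt "-0.012 0 0 0 -1" --pt "-0.012 0 0 0 -1"

```text
clock: 23.6
eef_pos: [0.5483, 0.2283, 0.2148]
tool_rot: [1.0, 0.02, 0.0, -0.0]
ft_force: [0.3, 0.6, -0.2]
grip_width: 0.0129
```

```bash
python3 - <<'E'
from h import *
st(); avg(16);pair('12')
E
```

```text
t23.60 p [0.5483 0.2283 0.2148] yaw 2.25 tilt [ 0.  0. -1.] F [ 0.31  0.64 -0.24] w 0.0129 j6 1.93
Favg [ 0.4   0.22 -0.03] sd [0.43 0.36 0.33]
```

View pics/o12.png

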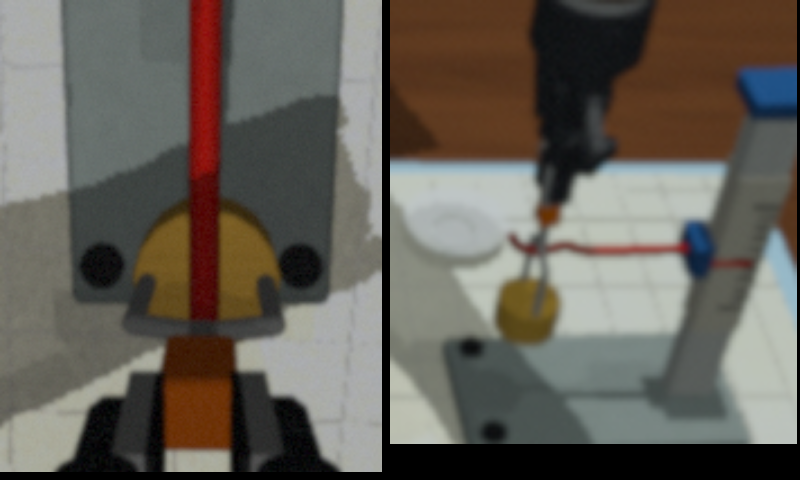

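Call:
carry_out --pt "0 0 -0.01 0 -1" --pt "0 0 -0.03 0 -1" --pt "0 0 -0.06 0 -1" --pt "0 0 -0.09 0 -1" --pt "0 0 -0.12 0 -1" --pt "0 0 -0.15 0 -1" --pt "0 0 -0.18 0 -1" --pt "0 0 -0.21 0 -1" --pt "0 0 -0.24 0 -1" --pt "0 0 -0.27 0 -1" --pt "0 0 -0.3 0 -1" --pt "0 0 -0.33 0 -1" --pt "0 0 -0.36 0 -1" --pt "0 0 -0.39 0 -1" --pt "0 0 -0.42 0 -1" --pt "0 0 -0.44 0 -1" --pt "0 0 -0.46 0 -1" --pt "0 0 -0.47 0 -1" --pt "0 0 -0.48 0 -1" --pt "0 0 -0.48 0 -1"

```text
clock: 26.5
eef_pos: [0.5482, 0.2283, 0.2628]
tool_rot: [1.0, 0.02, -0.0, 0.0]
ft_force: [1.1, 0.5, -4.2]
grip_width: 0.0127
```

Call:
carry_out --pt "0 0 -0.01 0 -1" --pt "0 0 -0.02 0 -1" --pt "0 0 -0.03 0 -1" --pt "0 0 -0.04 0 -1" --pt "0 0 -0.05 0 -1" --pt "0 0 -0.06 0 -1" --pt "0 0 -0.07 0 -1" --pt "0 0 -0.08 0 -1" --pt "0 0 -0.09 0 -1" --pt "0 0 -0.11 0 -1" --pt "0 0 -0.14 0 -1" --pt "0 0 -0.18 0 -1" --pt "0 0 -0.22 0 -1" --pt "0 0 -0.26 0 -1" --pt "0 0 -0.28 0 -1" --pt "0 0 -0.285 0 -1" --pt "0 0 -0.285 0 -1"

```text
clock: 28.2
eef_pos: [0.5482, 0.2283, 0.2913]
tool_rot: [1.0, 0.02, 0.0, -0.0]
ft_force: [-0.6, -0.7, -4.4]
grip_width: 0.0129
```

```bash
python3 - <<'E'
from h import *
st(); pair('13')
E
```

```text
t28.20 p [0.5482 0.2283 0.2913] yaw 2.24 tilt [ 0.  0. -1.] F [-0.64 -0.74 -4.43] w 0.0129 j6 1.93
```

View pics/o13.png

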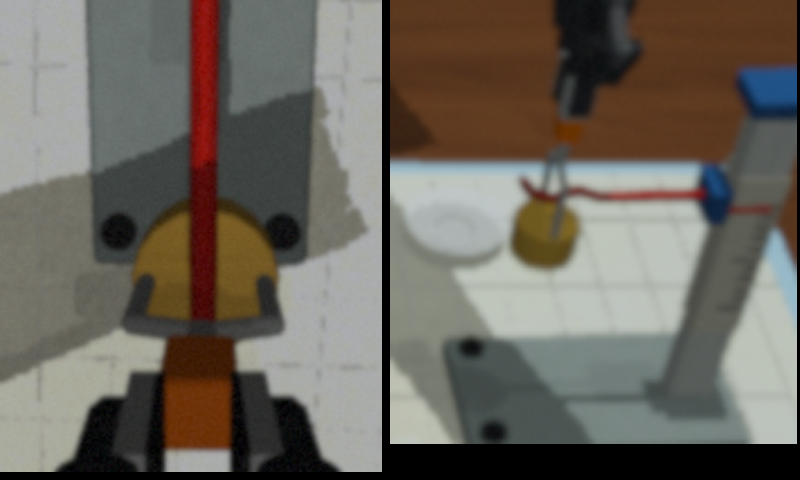

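Call:
carry_out --pt "0 0.03 0 0 -1" --pt "0 0.08 0 0 -1" --pt "0 0.13 0 0 -1" --pt "0 0.18 0 0 -1" --pt "0 0.23 0 0 -1" --pt "0 0.29 0 0 -1" --pt "0 0.36 0 0 -1" --pt "0 0.44 0 0 -1" --pt "0 0.54 0 0 -1" --pt "0 0.64 0 0 -1" --pt "0 0.76 0 0 -1" --pt "0 0.88 0 0 -1" --pt "0 1.0 0 0 -1"

```text
clock: 29.6
eef_pos: [0.5522, 0.1271, 0.2914]
tool_rot: [1.0, 0.019, 0.0, 0.0]
ft_force: [-0.8, -0.5, -4.3]
grip_width: 0.013
```

Call:
carry_out --pt "-0.02 0.15 0 0 -1" --pt "-0.04 0.32 0 0 -1" --pt "-0.07 0.49 0 0 -1" --pt "-0.1 0.66 0 0 -1" --pt "-0.13 0.83 0 0 -1" --pt "-0.15 1.0 0 0 -1"

```text
clock: 30.2
eef_pos: [0.5405, 0.0261, 0.2915]
tool_rot: [1.0, 0.019, 0.0, 0.0]
ft_force: [0.7, -0.0, -4.7]
grip_width: 0.0128
```

Call:
carry_out --pt "-0.02 0.17 0 0 -1" --pt "-0.04 0.34 0 0 -1" --pt "-0.07 0.51 0 0 -1" --pt "-0.1 0.68 0 0 -1" --pt "-0.13 0.85 0 0 -1" --pt "-0.15 1.0 0 0 -1"

```text
clock: 30.8
eef_pos: [0.5293, -0.0744, 0.2915]
tool_rot: [1.0, 0.019, 0.0, 0.0]
ft_force: [1.0, -0.2, -4.2]
grip_width: 0.0129
```

Call:
carry_out --pt "-0.02 0.17 0 0 -1" --pt "-0.04 0.34 0 0 -1" --pt "-0.07 0.51 0 0 -1" --pt "-0.1 0.68 0 0 -1" --pt "-0.13 0.85 0 0 -1" --pt "-0.15 1.0 0 0 -1"

```text
clock: 31.4
eef_pos: [0.5184, -0.1747, 0.2914]
tool_rot: [1.0, 0.019, -0.0, 0.0]
ft_force: [-0.0, 1.2, -4.3]
grip_width: 0.013
```

Call:
carry_out --pt "-0.02 0.17 0 0 -1" --pt "-0.04 0.34 0 0 -1" --pt "-0.07 0.51 0 0 -1" --pt "-0.1 0.68 0 0 -1" --pt "-0.13 0.85 0 0 -1" --pt "-0.15 1.0 0 0 -1" --pt "-0.15 1.0 0 0 -1" --pt "-0.15 1.0 0 0 -1"

```text
clock: 32.2
eef_pos: [0.5078, -0.2739, 0.2911]
tool_rot: [1.0, 0.019, 0.0, -0.001]
ft_force: [-0.5, 1.7, -4.3]
grip_width: 0.0126
```

```bash
python3 - <<'E'
from h import *
st(); snap('wrist','w14.png')
m=imaging.camera_model('wrist'); print(m['eye'],proj(m,[.508,-.337,.004])); to((.51,-.337,.29))
E
```

```text
t32.20 p [ 0.5078 -0.2739  0.2911] yaw 2.20 tilt [ 0.     0.001 -1.   ] F [-0.51  1.73 -4.3 ] w 0.0126 j6 1.04
[ 0.50582257 -0.2080761   0.43800186] [275.12918717 223.18752419]
t32.25 p [ 0.5079 -0.2732  0.2912] yaw 2.25 tilt [-0.     0.001 -1.   ] F [ 0.53  0.76 -5.  ] w 0.0126 j6 1.04
shift [-0.004  0.638  0.011] roll None
```

View pics/w14.png

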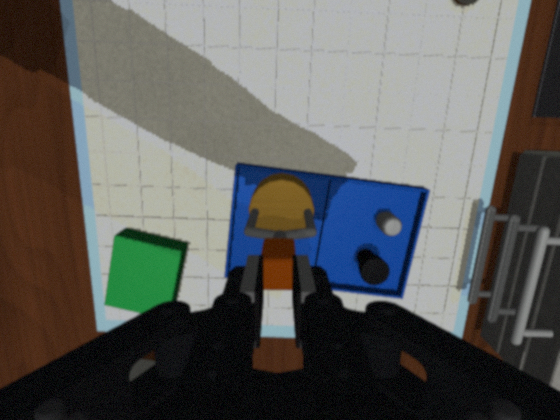

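Call:
carry_out --pt "0 0.15 0 0 -1" --pt "0 0.32 0 0 -1" --pt "0 0.48 0.1 0 -1" --pt "0 0.58 0.3 0 -1" --pt "0 0.63 0.5 0 -1" --pt "0 0.638 0.7 0 -1" --pt "0 0.638 0.85 0 -1" --pt "0 0.638 0.95 0 -1" --pt "0 0.638 1.0 0 -1" --pt "0 0.638 1.0 0 -1"

```text
clock: 33.25
eef_pos: [0.5101, -0.3374, 0.1905]
tool_rot: [1.0, 0.02, -0.001, -0.0]
ft_force: [0.9, -0.3, -5.6]
grip_width: 0.0128
```

```bash
python3 - <<'E'
from h import *
st(); snap('wrist','w15.png'); snap('top','t15.png')
b=cv2.imread('pics/t15.png')[140:270,340:450]; cv2.imwrite('pics/t15c.png',cv2.resize(b,None,fx=4.5,fy=4.5))
E
```

```text
t33.25 p [ 0.5101 -0.3374  0.1905] yaw 2.25 tilt [-0.001  0.001 -1.   ] F [ 0.86 -0.27 -5.58] w 0.0128 j6 0.95
```

View pics/w15.png

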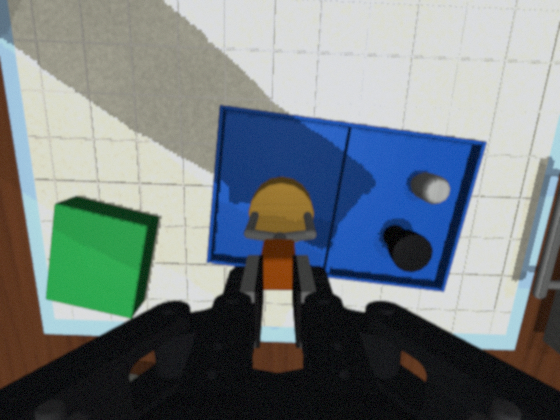

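Call:
carry_out --pt "0 0 0.1 0 -1" --pt "0 0 0.25 0 -1" --pt "0 0 0.4 0 -1" --pt "0 0 0.5 0 -1" --pt "0 0 0.55 0 -1" --pt "0 0 0.575 0 -1" --pt "0 0 0.58 0 -1" --pt "0 0 0.59 0 -1" --pt "0 0 0.59 0 -1"

```text
clock: 34.25
eef_pos: [0.5107, -0.3377, 0.1329]
tool_rot: [1.0, 0.02, 0.0, 0.0]
ft_force: [0.5, 0.7, -4.7]
grip_width: 0.0126
```

Call:
carry_out --pt "0 0 0.005 0 -1" --pt "0 0 0.01 0 -1" --pt "0 0 0.015 0 -1" --pt "0 0 0.02 0 -1" --pt "0 0 0.025 0 -1"

```text
clock: 34.75
eef_pos: [0.5103, -0.3375, 0.1298]
tool_rot: [1.0, 0.02, -0.0, 0.0]
ft_force: [-0.1, -0.5, -4.3]
grip_width: 0.0131
```

```bash
python3 - <<'E'
from h import *
st(); avg(8); snap('wrist','w16.png')
E
```

```text
t34.75 p [ 0.5103 -0.3375  0.1298] yaw 2.24 tilt [-0. -0. -1.] F [-0.08 -0.47 -4.26] w 0.0131 j6 0.95
Favg [ 0.29 -0.11 -4.7 ] sd [0.52 0.43 0.63]
```

View pics/w16.png

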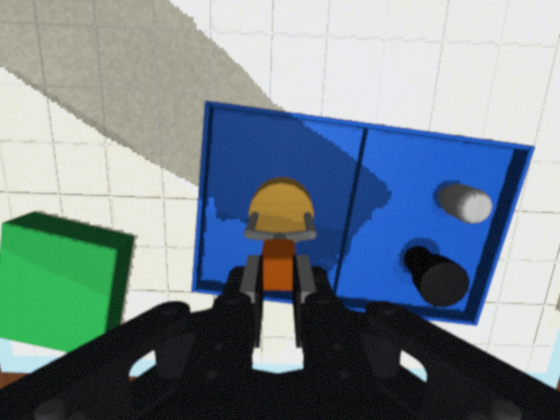

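Call:
carry_out --pt "0 0 0.005 0 -1" --pt "0 0 0.01 0 -1" --pt "0 0 0.012 0 -1" --pt "0 0 0.012 0 -1"

```text
clock: 35.6
eef_pos: [0.5105, -0.3376, 0.1289]
tool_rot: [1.0, 0.02, 0.0, 0.0]
ft_force: [0.2, -0.6, -3.3]
grip_width: 0.0125
```

```bash
python3 - <<'E'
from h import *
st(); avg(8)
E
```

```text
t35.60 p [ 0.5105 -0.3376  0.1289] yaw 2.25 tilt [ 0.001 -0.    -1.   ] F [ 0.22 -0.65 -3.26] w 0.0125 j6 0.95
Favg [ 0.11  0.11 -2.68] sd [0.37 0.56 0.57]
```

Contact with the tray floor has begun, at the height expected. I'll lower a little more.

Call:
carry_out --pt "0 0 0.003 0 -1" --pt "0 0 0.006 0 -1" --pt "0 0 0.006 0 -1" --pt "0 0 0.006 0 -1"

```text
clock: 36.4
eef_pos: [0.5109, -0.3377, 0.1287]
tool_rot: [1.0, 0.02, 0.001, 0.0]
ft_force: [0.1, -0.2, 1.2]
grip_width: 0.0128
```

```bash
python3 - <<'E'
from h import *
st(); avg(8)
E
```

```text
t36.40 p [ 0.5109 -0.3377  0.1287] yaw 2.25 tilt [ 0.001 -0.001 -1.   ] F [ 0.13 -0.2   1.21] w 0.0128 j6 0.95
Favg [0.7  0.11 3.14] sd [0.37 0.33 1.26]
```

Call:
carry_out --pt "0 0 -0.003 0 -1" --pt "0 0 -0.003 0 -0.6" --pt "0 0 -0.003 0 -0.4" --pt "0 0 -0.003 0 -0.2" --pt "0 0 -0.003 0 0.1" --pt "0 0 -0.003 0 0.3" --pt "0 0 -0.003 0 0.3" --pt "0 0 -0.003 0 0.3"

```text
clock: 37.6
eef_pos: [0.5103, -0.3375, 0.1283]
tool_rot: [1.0, 0.02, -0.0, -0.0]
ft_force: [-1.2, -0.5, -0.5]
grip_width: 0.0554
```

Call:
carry_out --pt "0 0 -0.1 0 0.3" --pt "0 0 -0.3 0 0.3" --pt "0 0 -0.55 0 0.3" --pt "0 0 -0.8 0 0.3" --pt "0 0 -1.0 0 0.3" --pt "0 0 -1.0 0 0.3"

```text
clock: 38.2
eef_pos: [0.5121, -0.3386, 0.2329]
tool_rot: [1.0, 0.02, 0.003, 0.002]
ft_force: [0.3, -0.9, 0.0]
grip_width: 0.0554
```

```bash
python3 - <<'E'
from h import *
st(); snap('wrist','w17.png'); snap('scene','s17.png'); snap('top','t17.png'); st()
E
```

```text
t38.20 p [ 0.5121 -0.3386  0.2329] yaw 2.24 tilt [ 0.007 -0.004 -1.   ] F [ 0.28 -0.95  0.05] w 0.0554 j6 0.95
t38.35 p [ 0.51   -0.3372  0.2277] yaw 2.24 tilt [-0.001  0.001 -1.   ] F [-0.08 -0.27  0.33] w 0.0554 j6 0.95
```

View pics/w17.png

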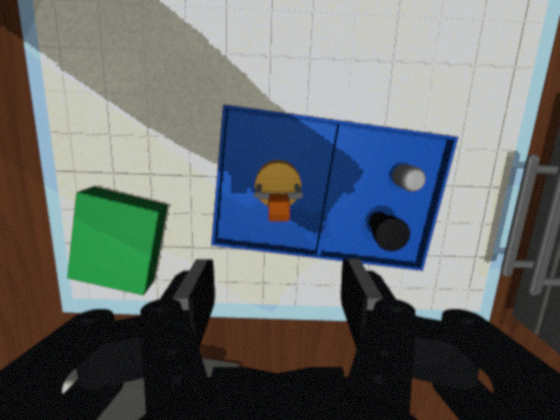

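View pics/s17.png

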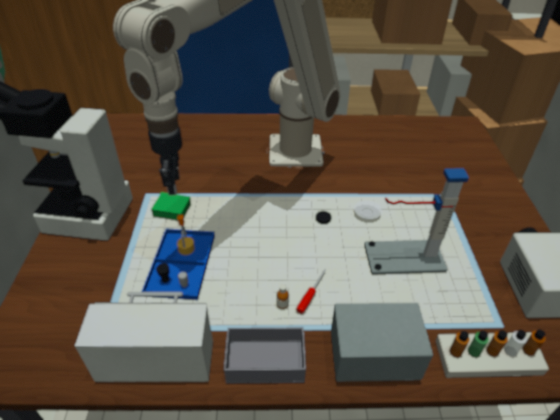

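The weight stands upright in the near bay at wrist pixel (278,183). The bystanders are where they were, and the hook is back at its unloaded height.

```bash
python3 -c "
from h import *
st(); print(order.job_done())"
```

```text
t38.35 p [ 0.51   -0.3372  0.2277] yaw 2.24 tilt [-0.001  0.001 -1.   ] F [-0.08 -0.27  0.33] w 0.0554 j6 0.95
the job is handed in; nothing more can be done
None
```

I weighed the counterweight and stood it in the empty near bay of the blue tray, then handed the job in at 38.4 s on the clock.

- **Weighing:** I threaded its eye onto the hook and lowered it slowly, at 10–20 mm/s through the spring travel. I let go when the wrist force averaged about 0.04 N. The load in the hand had read about 4.8 N, so the mass is about 0.49 kg, for a hook travel of about 53 mm.
- **Hanging:** With the hand open it hung for about 2.7 s before I took it again. The grip block stayed within about half a pixel sideways and one pixel vertically in ten wrist pictures over the last two seconds.
- **Return:** I gripped it again without disturbing the hook, raised it at no more than 30 mm/s and drew it off the hook.
- **Final pictures:** The weight stands upright in the near bay, the hook looks back at its unloaded height, the bystanders are where they were, and the hand is well clear.

Some things I could not confirm or that were slightly off:

- **Hook speed:** I could not measure it directly. It is inferred from the slow lowering and the balanced release.
- **Tilt on the hook:** The weight hung a few degrees off vertical, so it was slightly tilted in the hand on the way to the tray.
- **Setting down:** At touchdown the hand pressed down on it with about 3 N before I backed off and let go.
- **Tray position:** The two fixed cameras disagreed by about 7 mm on where the tray's centre is. The bay is large enough that this did not matter.

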